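Reload the masking-paper dispenser

ROBOT

A 7-joint arm with a two-finger parallel gripper is mounted at the origin on the work surface. World frame = base frame: x ahead of the robot, y to its left, z up, the work surface at z = 0. Lengths are in mm, angles in rad, forces in N, time in s.
With the tool pointing down it reaches from about 400 to 850 mm from the base axis. Payload 4.4 kg.
Tool frame: the origin (TCP) lies midway between the tips of the shut fingers; the grasp point (between the pads) lies 19 mm behind it; z points along the fingers, x is the direction in which the jaws open and shut, and the axes are right-handed (so a half turn about z gives the same grasp; the last joint's range is limited). The gripper opens to 94 mm and grips with 3 to 60 N. Pads are 16 mm wide; open, the fingers measure 119 mm over their backs; the gripper's body (75 mm by 177 mm) begins 78 mm behind the grasp point.
Start: joints at [-1.377, 0.628, 0.038, 1.517, -0.027, 0.996, -0.02], TCP at [166.951, 628.208, 205.478] pointing down, gripper open.
Joint ranges: [-3.06, 3.06], [-0.37, 2.12], [-1.25, 1.32], [0.18, 2.47], [-1.1, 4.24], [0.23, 1.98], [-2.94, 2.94]. Speed limits (rad/s): [2.57, 2.57, 3.14, 3.14, 3.14, 3.14, 3.14].

INTERFACE

Orientations are given as a unit quaternion [w, x, y, z].
In Python, from workcell import get_obs, capture, close_job, boxes_of gives the robot as it stands.
- The arm moves only by the shell command python3 -m pendant 'ROWS' [OPENING] [FORCE]. ROWS is text: rows parted by semicolons, each of 4 numbers parted by spaces: the shift along the tool's x, y, z in m, then the turn about the tool's z in degrees. In form: x y z roll; .... A call has 1 to 5 rows; each row shifts and turns the commanded pose from where the row before left it, along the tool's axes as they then stand; what a row does not reach is not made up. A row lasts 1/8 s, in which the tool goes at most 62.5 mm and 10.7 degrees, less where a joint would pass 70% of its speed; a pose out of reach is approached as far as the arm can. A call with a gripper value outside its range is refused whole. OPENING is the gripper's target within -1 to 1 (shut at 1, half-way at 0, fully open at -1), set as the call begins (- or left out, the last holds). The fingers move at their own pace and stop on an object; FORCE is the grip in N (left out, the last holds). Time passes only in rows, so rows that do not move let the fingers close. It gives the time, the measured TCP pose, the force and the opening at its end, in the units of the state.
- get_obs(): the state, without advancing time (a new reading comes with each control period).
- capture(name): name is "side" or "top"; returns a dict with "color" (480x640x3 uint8, red, green, blue), "vertical_fov" (degrees; the focal length in pixels is half the picture's height over the tangent of half this angle, whatever the lens; pixels are square), "cx", "cy" (the principal point, pixels), "k1" (the pictures are not rectified: a ray, as slopes to the right and down, at radius r is drawn at 1 + k1 r^2 times it, then the intrinsics apply), "rvec" (rotation vector, rad) and "tvec" (3), from world to camera coordinates, as OpenCV has them. Camera axes: x right, y down, z forward; pixel columns grow to the right and rows downward; lengths in mm; the calibration is good to about 2 mm. A picture is of the moment at which its call begins. There is no depth.
- close_job(): hands the job in, once; it reports no verdict.
Trained networks look in the newest picture that a camera, given by its name, has taken for a name from the list of things; names that differ only in an ending like _2 or _b are one class to them, and where a whole thing is asked for, a point or a joint stands for the part that bears it (a point fixed in the world has none). Each returns a list of dicts, best first, with "p" (0 to 1); they miss things now and then, are a little off and sometimes report something else, mostly with a low value. They report only what shows in the picture. A call takes as long as a camera call.
- boxes_of(target, camera): "point" ([column, row] in pixels, amid what is visible of it).
The state is a dict: "t": time; "joints": joint angles; "joint_velocities": joint speeds; "joint_efforts": joint torques, N m; "eef_pos": TCP position; "tcp_rot": TCP orientation; "ft_force": force on the tool from outside, world axes, zero at the start; "wrist_torque": the same for the moment, N m; "finger_gap": finger opening in mm.
Only numpy, scipy, OpenCV 4.12 (cv2) and the standard library are available. Lean on these libraries where they do the work, as an engineer would, in place of code of your own. Each camera call takes 0.05 s, during which the arm holds its last target. There are 200 camera calls.

TASK

Reload the green paper dispenser on the framing bench: lower the fresh paper roll in so that both ends of its axle rest in the two low front notches, then turn the U-shaped tear bar and lay it over the roll, with the white bushes on both its ends resting in the two tall rear notches and its blade lying on the paper. Lower the roll and the bar into place rather than letting them fall, let go of them, and leave the tin, the brush and the frame-corner sample where they are.

Things in the scene. Friction and masses are not known exactly. Their poses are not given: they have to be found in the camera images.
- dispenser: Paper dispenser with a green bed, bolted down; x from its front (robot side, within 0.4 rad) to its rear, y from cheek to cheek, z up. Bed 8 mm thick, x -85 to 100, y -118 to 118 mm from the origin (on the underside). Two bare-metal upright cheeks, 8 mm thick, centred at y = +110 and -110 mm, each with a low front and a tall rear notch, open on top. Between the cheeks only a tie rod, 36 mm high, at x = 65 mm.
- axle_seat (a point): Midway between the two front notches: where the middle of the roll's axle lies when seated, dispenser x = -30, y = 0, z = 62 mm; axes as the dispenser. Front notches: 14 mm wide, bottom 57 mm above the bench, with a round-topped horn 16 mm wide on either side, up to 78 mm, so that the mouth flares.
- rear_seat_left (a point): Centre of a seated bush in the rear notch of the +y cheek: dispenser x = 65, y = 110, z = 100 mm; axes as the dispenser. Rear notches: 19 mm wide, bottom 92 mm above the bench, with a round-topped horn 16 mm wide on either side, up to 112 mm.
- rear_seat_right (a point): The same for the rear notch of the -y cheek: dispenser x = 65, y = -110, z = 100 mm.
- roll: Tightly wound brown paper roll, 60 mm diameter, 200 mm long, fixed on a steel axle of 10 mm diameter, 252 mm long; about 0.45 kg. Lies on the bench and can roll. Origin at its very centre, 30 mm above the bench; y along the axle. Its ends are alike: either way round will do. Grip it across the diameter at mid-length.
- tear_bar: U bent from 10 mm steel rod, 0.26 kg, flat on the bench, tab up. Origin: middle of the cross rod (along y, 184 mm), 8 mm above the bench, 100 mm when in place (axes then as the dispenser's). Arms run 95 mm to +x. Blade strip under the cross rod, 18 x 160 x 3 mm, underside level with the bushes'. Grip: red flat tab at mid-rod, 12 mm thick (x), 50 long (y), up to 18 mm above the origin.
- bar_left (a point): Centre of the white bush on the tear bar's +y end (bar x = 95, y = 110, z = 0 mm). Bushes are 16 mm in diameter and span |y| = 98 to 124 mm; the rod there is bent outward along y.
- bar_right (a point): Centre of the white bush on the tear bar's -y end (bar x = 95, y = -110, z = 0 mm).
- paint_tin: Closed paint tin, 72 mm diameter, 85 mm high, upright; origin at the centre of its underside. To be left alone.
- brush: Paint brush lying flat, 160 mm long; origin at the underside near its middle, x along it. To be left alone.
- corner_sample: White frame-corner sample with a brass edge, an L about 100 mm by 100 mm and 22 mm high lying flat; origin under the corner. To be left alone.

How it is judged:
By the outcome, as a careful person would: the job done as asked, in the order asked, and still so for the second after the job is handed in, with the robot touching nothing.
It also fails if it takes over 67 s, if anything falls off the work surface, if the arm or the gripper's body presses on something with over 40 N, if the wrist force passes 120 N, or if a joint passes its speed limit or range.

## Working session

There is one attempt and no reset: what is moved stays moved. The work goes in short steps, Python scripts to look and compute and a shell command to move; the robot and the scene stay as the last step left them, time stands still between calls to the robot, and variables do not carry over. Pictures are saved under pics/ and viewed, about 8 in all and at most 12, crops included, and the job is handed in when it is done.

```bash
ls; mkdir -p pics; cat > h.py <<'E'
import numpy as np, cv2
from workcell import get_obs, capture, boxes_of
def cam(n):
    c=capture(n); f=240/np.tan(np.radians(c["vertical_fov"])/2)
    c["f"]=f; c["R"]=cv2.Rodrigues(np.array(c["rvec"],float))[0]; c["t"]=np.array(c["tvec"],float).ravel()
    c["K"]=np.array([[f,0,c["cx"]],[0,f,c["cy"]],[0,0,1]]); c["D"]=np.array([c["k1"],0,0,0.]); return c
def px2w(c,p,z):
    p=np.array(p,float).reshape(-1,1,2); u=cv2.undistortPoints(p,c["K"],c["D"]).reshape(-1,2)
    d=np.c_[u,np.ones(len(u))]@c["R"]; o=-c["R"].T@c["t"]
    return o+d*((z-o[2])/d[:,2])[:,None]
def w2px(c,P):
    return cv2.projectPoints(np.array(P,float).reshape(-1,1,3),np.array(c["rvec"],float),c["t"],c["K"],c["D"])[0].reshape(-1,2)
def save(c,name): cv2.imwrite("pics/"+name,c["color"][:,:,::-1])
E
python3 - <<'E'
from h import *
o=get_obs(); print({k:np.round(v,3) for k,v in o.items()})
Z=dict(dispenser=4,roll=30,tear_bar=8,bar_left=8,bar_right=8,axle_seat=62,rear_seat_left=100,rear_seat_right=100,paint_tin=85,brush=5,corner_sample=11)
for n in("side","top"):
    c=cam(n); save(c,n+"0.png"); print(n,"campos",-c["R"].T@c["t"],c["f"],c["k1"])
    for k,z in Z.items():
        for d in boxes_of(k,n)[:3]: print(k,round(d["p"],2),np.round(d["point"]),np.round(px2w(c,d["point"],z)[0]))
E
```

```text
pics
{'t': np.float64(0.0), 'joints': array([-1.377,  0.629,  0.038,  1.518, -0.027,  0.996, -0.02 ]), 'joint_velocities': array([-0.001, -0.001, -0.   ,  0.   ,  0.001,  0.001, -0.003]), 'joint_efforts': array([ 1.0000e-03, -5.4972e+01,  1.1430e+00, -1.8663e+01, -5.2000e-02,
        2.4000e-02,  0.0000e+00]), 'eef_pos': array([166.754, 627.584, 204.591]), 'tcp_rot': array([ 0.001,  0.793,  0.61 , -0.001]), 'ft_force': array([-0.513, -0.438, -0.56 ]), 'wrist_torque': array([0.025, 0.047, 0.006]), 'finger_gap': np.float64(93.787)}
side campos [  366.68803918 -1183.66512642  1058.1521594 ] 623.1532888341334 0.004911843545799464
dispenser 0.92 [314. 377.] [ 479. -343.    4.]
roll 0.68 [274. 182.] [480. 379.  30.]
tear_bar 0.61 [340. 264.] [604.  -1.   8.]
bar_left 0.94 [342. 265.] [608.  -4.   8.]
bar_right 0.79 [345. 264.] [616.  -2.   8.]
bar_right 0.55 [315. 377.] [ 481. -347.    8.]
axle_seat 0.89 [316. 379.] [ 477. -395.   62.]
axle_seat 0.58 [340. 265.] [592. -67.  62.]
rear_seat_left 0.9 [314. 377.] [ 470. -420.  100.]
rear_seat_right 0.87 [317. 377.] [ 476. -423.  100.]
paint_ti
[... 166 characters left out ...]
353.   11.]
top campos [ 445.7648553     1.67450617 1087.09769837] 435.00834883502574 -0.10837625422860242
dispenser 0.59 [470. 270.] [ 471. -375.    4.]
roll 0.75 [169. 268.] [486. 374.  30.]
tear_bar 0.84 [325. 217.] [609. -11.   8.]
bar_left 0.96 [324. 221.] [600.  -8.   8.]
bar_right 0.61 [320. 218.] [607.   1.   8.]
axle_seat 0.72 [467. 268.] [ 475. -348.   62.]
axle_seat 0.47 [341. 313.] [373. -45.  62.]
rear_seat_left 0.77 [467. 268.] [ 474. -336.  100.]
rear_seat_right 0.73 [467. 266.] [ 478. -335.  100.]
paint_tin 0.91 [215. 166.] [724. 248.  85.]
paint_tin 0.15 [467. 267.] [ 477. -341.   85.]
brush 0.81 [434. 159.] [ 758. -293.    5.]
corner_sample 0.71 [338. 314.] [369. -39.  11.]
```

View pics/top0.png

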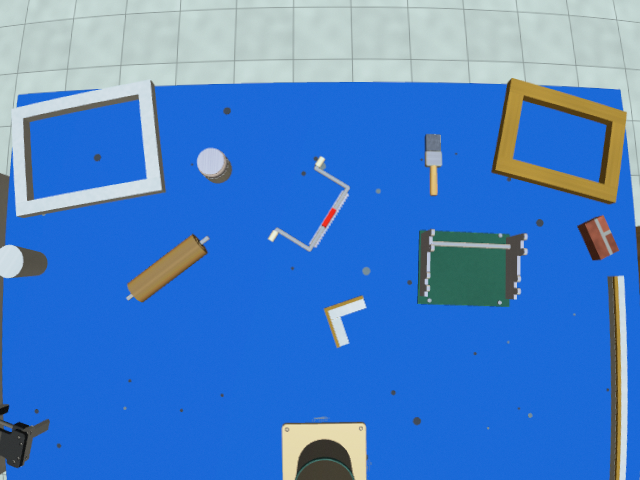

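View pics/side0.png

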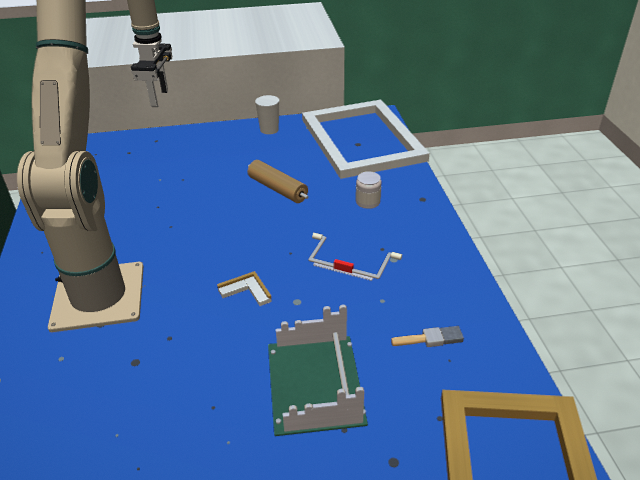

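```bash
python3 - <<'E'
import cv2,numpy as np
t=cv2.imread("pics/top0.png");s=cv2.imread("pics/side0.png")
def cr(i,x,y,w,h): return cv2.resize(i[y:y+h,x:x+w],(400,300),interpolation=cv2.INTER_CUBIC)
a=np.vstack([np.hstack([cr(t,410,222,128,96),cr(s,245,300,192,144)]) ,np.hstack([cr(t,110,220,128,96),cr(t,256,147,128,96)])])
cv2.imwrite("pics/c1.png",a)
E
```

```text
(no output)
```

View pics/c1.png

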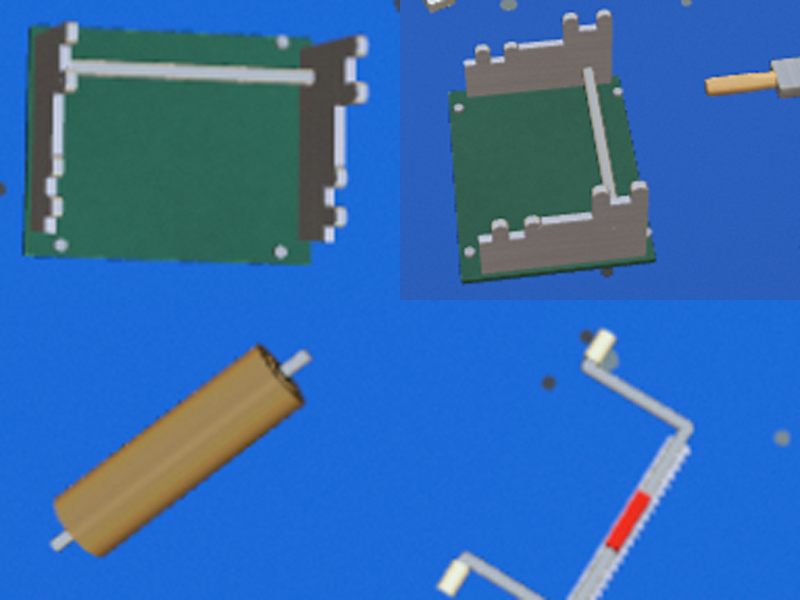

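```bash
cat > fit.py <<'E'
from h import *
from scipy.optimize import least_squares
def T(p,P,z0=0):
    c,s=np.cos(p[2]),np.sin(p[2]); P=np.array(P,float)
    return np.c_[p[0]+c*P[:,0]-s*P[:,1],p[1]+s*P[:,0]+c*P[:,1],P[:,2]+z0]
def cyl(r,y0,y1,x=0,z=0,n=40):
    a=np.linspace(0,2*np.pi,n); return np.array([[x+r*np.cos(t),y,z+r*np.sin(t)] for t in a for y in(y0,y1)])
def box(x0,x1,y0,y1,z0,z1): return np.array([[x,y,z] for x in(x0,x1) for y in(y0,y1) for z in(z0,z1)],float)
def hullm(px):
    h=cv2.convexHull(px.astype(np.float32)); m=cv2.moments(h); return mom(m)
def mom(m): return np.array([m["m10"]/m["m00"],m["m01"]/m["m00"],m["mu20"]/m["m00"]/30,m["mu11"]/m["m00"]/30,m["mu02"]/m["m00"]/30])
def blobs(mask,amin=15):
    n,l,st,ce=cv2.connectedComponentsWithStats(mask.astype(np.uint8)); 
    return sorted([(st[i,4],ce[i],mom(cv2.moments((l==i).astype(np.uint8),True))) for i in range(1,n) if st[i,4]>=amin],key=lambda b:-b[0])
def near(bl,q,r=40):
    b=[x for x in bl if np.hypot(*(x[1]-q))<r]; return b[0] if b else None
def hsv(c): return cv2.cvtColor(c["color"],cv2.COLOR_RGB2HSV)
E
cat > run1.py <<'E'
from fit import *
C={n:cam(n) for n in("top","side")}
TL=[((-85,118,8),(24,254)),((-85,-118,8),(311,264)),((100,118,8),(31,27)),((82.5,110,112),(71,30)),((47.5,110,112),(70,78)),((-15,110,78),(57,165)),((-45,110,78),(56,205)),((82.5,-110,112),(361,46)),((47.5,-110,112),(361,92)),((-15,-110,78),(341,178)),((-45,-110,78),(340,216))]
SL=[((-45,110,78),(482,47)),((-15,110,78),(511,43)),((47.5,110,112),(571,13)),((82.5,110,112),(604,11)),((-45,-110,78),(500,222)),((-15,-110,78),(533,217)),((47.5,-110,112),(601,187)),((82.5,-110,112),(639,183)),((-85,-118,0),(462,281)),((100,-118,0),(655,260)),((-85,118,8),(448,93))]
P1=[a for a,_ in TL];Q1=np.array([b for _,b in TL])/3.125+[410,222]
P2=[a for a,_ in SL];Q2=(np.array([b for _,b in SL])-[400,0])/2.0833+[245,300]
f=lambda p:np.r_[(w2px(C["top"],T(p,P1))-Q1).ravel(),(w2px(C["side"],T(p,P2))-Q2).ravel()]
r=least_squares(f,[470,-375,0],x_scale=[1,1,.01],loss="soft_l1");print("disp",r.x);print(np.round(f(r.x).reshape(-1,2),1).tolist())
for sub in(0,1):
    g=lambda p:f(p)[:22] if sub==0 else f(p)[22:]
    print(least_squares(g,r.x,x_scale=[1,1,.01]).x)
H={n:hsv(c) for n,c in C.items()}
q={"top":(167,268),"side":(276,181)}
M={}
for n in C:
    h=H[n]; m=(h[...,0]>8)&(h[...,0]<25)&(h[...,1]>90)
    b=near(blobs(m),q[n]); print("roll",n,b[0],b[1]); M[n]=b[2]
R=cyl(30,-100,100)
fr=lambda p,ns=("top","side"):np.concatenate([hullm(w2px(C[n],T(p,R,30)))-M[n] for n in ns])
r=least_squares(fr,[480,376,-.95],x_scale=[1,1,.01],diff_step=1e-4);print("roll",r.x,np.round(fr(r.x),1))
for n in C: print(n,least_squares(fr,r.x,x_scale=[1,1,.01],diff_step=1e-4,args=((n,),)).x)
B={}
for n,qs in {"top":[(329,217),(319,162),(274,235)],"side":[(344,266),(318,236),(396,257)]}.items():
    h=H[n]; red=((h[...,0]<8)|(h[...,0]>172))&(h[...,1]>150)
    wh=(h[...,2]>170)&(h[...,1]<110)&(h[...,0]>15)&(h[...,0]<45)
    for i,qq in enumerate(qs):
        b=near(blobs(red if i==0 else wh,8),qq,12); B[n,i]=b and b[2][:2]; print(n,i,b and (b[0],b[1]))
# yaw: bar +x points from tab to bushes; y_left = +y end
S=[box(-6,6,-25,25,4,18),cyl(8,98,124,95),cyl(8,-124,-98,95)]
def fb(p,order=(0,1,2)):
    return np.concatenate([hullm(w2px(C[n],T(p,S[order[i]],8)))[:2]-B[n,i] for n in C for i in range(3) if B[n,i] is not None])
for o in((0,1,2),(0,2,1)):
  for y in(.5,2.5):
    r=least_squares(fb,[600,-10,y],x_scale=[1,1,.01],diff_step=1e-4,args=(o,));print("bar",o,r.x,r.cost,np.round(fb(r.x,o),1))
E
python3 run1.py
```

```text
disp [ 4.70618958e+02 -3.58577857e+02 -5.24291006e-02]
[[-0.6, -0.4], [-0.5, -0.9], [-1.3, -1.8], [-0.6, -0.6], [-0.5, -0.6], [-0.5, -0.6], [-0.4, -0.5], [-0.6, -1.7], [-0.5, -1.4], [-0.6, -1.6], [-0.4, -1.1], [-0.6, 0.4], [-0.7, 1.0], [-1.0, 1.4], [-0.6, 0.8], [-0.7, 0.8], [-0.7, 1.4], [-0.6, 0.9], [-0.3, 0.8], [-0.8, 2.5], [0.2, 1.7], [-0.7, -0.7]]
[ 4.68109972e+02 -3.59879453e+02 -5.85433302e-02]
[ 4.72266643e+02 -3.56189792e+02 -5.33546164e-02]
roll top 1952 [166.3744877  268.26895492]
roll side 1150 [277.23652174 180.66347826]
roll [486.01298284 380.53461188   0.63395379] [-0.4 -0.2  0.7 -0.3  0.4 -0.1  0.8  0.6  0.3  0.2]
top [485.67931627 379.56888126   0.64087368]
side [486.74950127 385.10014905   0.6073893 ]
top 0 (np.int32(86), array([328.48837209, 217.29069767]))
top 1 (np.int32(45), array([319.77777778, 161.51111111]))
top 2 (np.int32(41), array([273.        , 235.29268293]))
side 0 (np.int32(173), array([342.96531792, 265.60693642]))
side 1 (np.int32(34), array([316.76470588, 235.26470588]))
side 2 (np.int32(41), array([395.82926829, 254.68292683]))
bar (0, 1, 2) [684.52456355 -10.85172457   2.27950408] 7356.908129531678 [ -3.8 -30.7   5.7  83.7  -5.5 -55.7  28.6  -6.1  -1.4  34.6 -28.6 -26.8]
bar (0, 1, 2) [691.6244548   -1.13883086   2.46021296] 7369.880315493362 [ -7.8 -33.4  12.3  79.8 -10.  -48.2  30.4  -8.8   3.4  38.4 -36.3 -28.4]
bar (0, 2, 1) [5.79962454e+02 2.05734635e+01 3.13544805e-01] 6110.243392078966 [-15.9  10.9  22.5  18.1 -14.3 -27.9 -13.7  -8.9  66.7  37.9 -55.4 -28.5]
bar (0, 2, 1) [5.79944734e+02 2.06092744e+01 3.12684882e-01] 6110.234058717101 [-15.9  10.9  22.5  18.1 -14.3 -28.  -13.7  -8.9  66.6  37.9 -55.4 -28.5]
```

```bash
sed -i 's/"side":\[(344,266),(318,236),(396,257)\]/"side":[(344,266),(396,257),(318,236)]/; s/for o in((0,1,2),(0,2,1)):/for o in((0,2,1),):/; s/for y in(.5,2.5):/for y in(1.0,):/' run1.py; python3 run1.py | grep bar
cat > go.py <<'E'
# target: x y z(mm) yaw(deg of tool x) -> total shift in current tool axes
import sys,numpy as np
from workcell import get_obs
from scipy.spatial.transform import Rotation as Ro
o=get_obs();w,x,y,z=o["tcp_rot"];R=Ro.from_quat([x,y,z,w]).as_matrix()
a=list(map(float,sys.argv[1:]));d=R.T@(np.array(a[:3])-o["eef_pos"])
psi=np.degrees(np.arctan2(R[1,0],R[0,0]));print("t",o["t"],"psi",round(psi,2),"tcp",np.round(o["eef_pos"],1),"gap",o["finger_gap"],"ft",np.round(o["ft_force"],1),"tilt",np.round(R[:,2],3))
print("shift mm (tool now)",np.round(d,1),"turn deg",round((psi-a[3]+90)%180-90,2))
E
python3 go.py 486 380.3 120 36.3
```

```text
bar (0, 2, 1) [607.71517898 -18.47455156   1.00679214] 2.914182920673265 [-0.3 -0.4 -0.6 -0.1 -0.5  0.1 -0.1 -0.5 -0.1  1.5  0.2  1.6]
t 1.4 psi 75.11 tcp [166.9 628.2 205.5] gap 94.26278231262759 ft [ 0.1  0.3 -0.2] tilt [-0. -0. -1.]
shift mm (tool now) [-157.6  372.1   85.5] turn deg 38.81
```

```bash
python3 -m pendant '-0.016 0.037 0 0;-0.016 0.037 0 0;-0.016 0.037 0 0;-0.016 0.037 0 0;-0.016 0.037 0 0' -1 40; python3 -m pendant '-0.016 0.037 0.01 0;-0.016 0.037 0.01 0;-0.016 0.037 0.01 0;-0.015 0.038 0.01 0;-0.015 0.038 0.01 0'; python3 -m pendant '0 0 0.01 10;0 0 0.01 10;0 0 0.01 10;0 0 0 8.8;0 0 0 0';python3 go.py 486 380.3 11 36.3
```

```text
t: 2.02
eef_pos: [326.2, 502.6, 205.6]
tcp_rot: [-0.0, 0.793, 0.61, 0.0]
ft_force: [0.2, 0.5, -0.9]
finger_gap: 94.3
t: 2.65
eef_pos: [487.0, 379.2, 155.3]
tcp_rot: [-0.0, 0.793, 0.61, 0.0]
ft_force: [0.4, 0.2, 0.7]
finger_gap: 94.0
t: 3.28
eef_pos: [485.8, 380.1, 125.3]
tcp_rot: [0.0, 0.95, 0.313, 0.0]
ft_force: [-0.2, 1.1, -0.0]
finger_gap: 93.7
t 3.275 psi 36.42 tcp [485.8 380.1 125.3] gap 93.69342416299982 ft [-0.2  1.1 -0. ] tilt [ 0. -0. -1.]
shift mm (tool now) [ 3.000e-01 -1.000e-01  1.143e+02] turn deg 0.12
```

```bash
python3 -m pendant '0 0 0.04 0;0 0 0.03 0;0 0 0.02 0;0 0 0.015 0;0 0 0.008 0'; python3 -m pendant '0 0 0 0;0 0 0 0;0 0 0 0;0 0 0 0;0 0 0 0' 0.6 40;python3 -m pendant '0 0 0 0;0 0 0 0;0 0 0 0' ;python3 go.py 486 380.3 11 36.3; python3 -c "
from h import *
c=cam('side');cv2.imwrite('pics/s1.png',cv2.resize(c['color'][100:260,180:420,::-1],None,fx=3,fy=3))"
```

```text
t: 3.9
eef_pos: [486.0, 380.0, 12.0]
tcp_rot: [-0.0, 0.95, 0.312, -0.0]
ft_force: [0.3, 0.8, 0.1]
finger_gap: 94.1
t: 4.53
eef_pos: [485.9, 380.0, 12.9]
tcp_rot: [-0.0, 0.95, 0.312, 0.0]
ft_force: [-0.9, -0.6, 3.8]
finger_gap: 59.3
t: 4.9
eef_pos: [485.9, 380.0, 12.9]
tcp_rot: [-0.0, 0.95, 0.312, 0.0]
ft_force: [-0.7, -0.7, 6.1]
finger_gap: 59.2
t 4.9 psi 36.32 tcp [485.9 380.   12.9] gap 59.23258621450396 ft [-0.7 -0.7  6.1] tilt [ 0.  0. -1.]
shift mm (tool now) [ 0.2 -0.2  1.9] turn deg 0.02
```

View pics/s1.png

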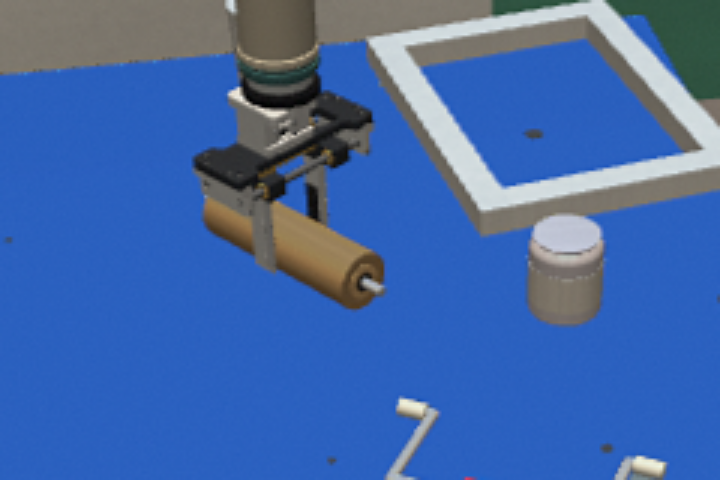

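```bash
python3 -m pendant '0 0 -0.01 0;0 0 -0.03 0;0 0 -0.04 5;0 0 -0.04 8;0 0 -0.04 8'; python3 -m pendant '0 0 0 9;0 0 0 9.3;0 0.02 0 0;0 0.04 0 0;0 0.05 0 0'; python3 go.py 440.6 -357 130 -3; python3 -c "
from fit import *
C={n:cam(n) for n in('top','side')}"
```

```text
t: 5.58
eef_pos: [485.0, 379.4, 173.0]
tcp_rot: [0.0, 0.991, 0.131, -0.001]
ft_force: [0.3, -0.1, -6.6]
finger_gap: 59.3
t: 6.2
eef_pos: [479.3, 267.9, 171.9]
tcp_rot: [0.001, 1.0, -0.024, -0.0]
ft_force: [1.5, -0.8, -5.6]
finger_gap: 59.5
t 6.2 psi -2.74 tcp [479.3 267.9 171.9] gap 59.49700267181488 ft [ 1.5 -0.8 -5.6] tilt [-0.001 -0.001 -1.   ]
shift mm (tool now) [ -8.7 626.   42.7] turn deg 0.26
```

```bash
python3 -m pendant '0 0.05 0 0;0 0.05 0 0;0 0.05 0 0;0 0.05 0 0;0 0.05 0 0'; python3 -m pendant '0 0.05 0 0;0 0.05 0 0;0 0.05 0 0;0 0.05 0 0;0 0.05 0 0'; python3 -m pendant '-0.004 0.05 0 0;-0.004 0.04 0 0.3;0 0.025 0.01 0;0 0.011 0.02 0;0 0 0.01 0'; python3 -m pendant '0 0 0 0;0 0 0 0';python3 go.py 440.6 -357 130 -3; python3 -c "
from h import *
c=cam('side');d=cam('top')
a=cv2.resize(c['color'][280:440,220:400,::-1],(400,356));b=cv2.resize(d['color'][200:342,390:550,::-1],(400,356))
cv2.imwrite('pics/s2.png',np.hstack([a,b]))
from fit import hsv
# expected axle ends in the images
g=get_obs()['eef_pos']"
```

```text
t: 6.92
eef_pos: [465.8, 17.7, 172.5]
tcp_rot: [0.0, 1.0, -0.025, -0.0]
ft_force: [0.7, -0.1, -5.4]
finger_gap: 59.4
t: 7.55
eef_pos: [452.3, -231.3, 172.4]
tcp_rot: [-0.0, 1.0, -0.025, -0.001]
ft_force: [1.1, 0.1, -5.7]
finger_gap: 59.3
t: 8.18
eef_pos: [437.6, -353.8, 130.5]
tcp_rot: [-0.001, 1.0, -0.029, -0.001]
ft_force: [-0.0, 0.6, -5.8]
finger_gap: 59.4
t: 8.43
eef_pos: [439.9, -353.5, 132.6]
tcp_rot: [-0.0, 1.0, -0.028, 0.0]
ft_force: [0.5, -0.6, -5.3]
finger_gap: 59.6
t 8.425 psi -3.17 tcp [ 439.9 -353.5  132.6] gap 59.62032781269591 ft [ 0.5 -0.6 -5.3] tilt [ 0.     0.001 -1.   ]
shift mm (tool now) [0.9 3.5 2.6] turn deg -0.17
```

View pics/s2.png

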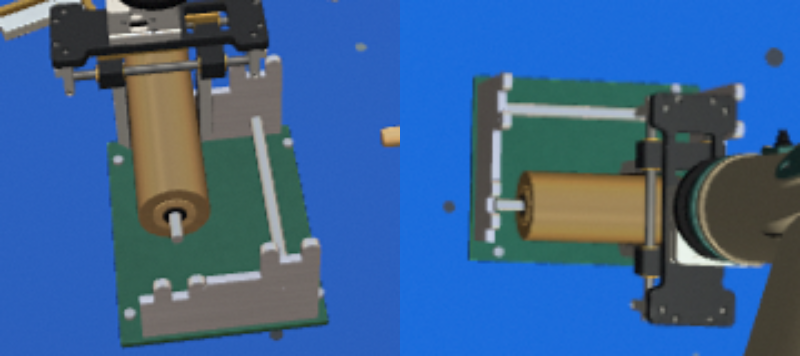

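```bash
python3 -c "
from fit import *
o=get_obs()['eef_pos'];p=[o[0],o[1],-.0553]
c=cam('side');d=cam('top')
print(w2px(d,T(p,[[0,126,0]],150)),(429.2,282))
print(w2px(c,T(p,[[0,-126,0]],150)),(299.7,388))
q=[440.6,-357,-.0524]
for z in (62,): print('seat px',w2px(d,T(q,[[0,110,0],[0,-110,0]],z)),w2px(c,T(q,[[0,110,0],[0,-110,0]],z)))
"
```

```text
[[427.08850982 280.3868228 ]] (429.2, 282)
[[298.72415698 388.11406851]] (299.7, 388)
seat px [[425.96752828 280.71415738]
 [515.4998072  283.66697628]] [[290.97976515 327.39922608]
 [300.48050082 411.55412088]]
```

```bash
python3 -m pendant '0.001 0.002 0.01 0;0 0 0.02 0;0 0 0.015 0;0 0 0.01 0;0 0 0.005 0'; python3 -m pendant '0 0 0 0;0 0 0 0';python3 go.py 440.6 -356 45 -3; python3 -c "
from h import *
c=cam('side');d=cam('top')
a=cv2.resize(c['color'][300:428,240:384,::-1],(400,356));b=cv2.resize(d['color'][215:325,410:534,::-1],(400,356))
cv2.imwrite('pics/s3.png',np.hstack([a,b]))"
```

```text
t: 9.25
eef_pos: [440.0, -356.6, 71.7]
tcp_rot: [-0.0, 1.0, -0.029, -0.0]
ft_force: [-0.4, 0.5, -6.2]
finger_gap: 59.1
t: 9.5
eef_pos: [440.6, -357.1, 72.9]
tcp_rot: [0.0, 1.0, -0.029, 0.0]
ft_force: [-0.0, -1.0, -6.1]
finger_gap: 59.2
t 9.5 psi -3.29 tcp [ 440.6 -357.1   72.9] gap 59.1802905296215 ft [-0.  -1.  -6.1] tilt [ 0.001 -0.001 -1.   ]
shift mm (tool now) [-0.1 -1.1 27.9] turn deg -0.29
```

View pics/s3.png

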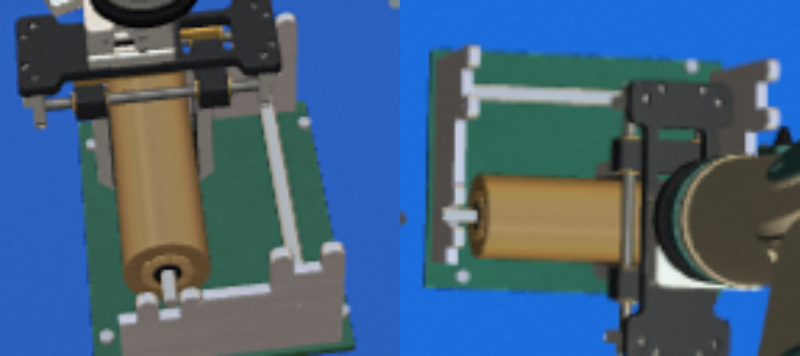

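```bash
python3 -m pendant '0 -0.001 0.005 0;0 0 0.005 0;0 0 0.005 0;0 0 0.004 0;0 0 0.003 0'; python3 -m pendant '0 0 0.002 0;0 0 0.0015 0;0 0 0.001 0;0 0 0 0'
```

```text
t: 10.22
eef_pos: [440.2, -355.7, 50.1]
tcp_rot: [-0.0, 1.0, -0.029, -0.0]
ft_force: [-0.6, 0.2, -5.5]
finger_gap: 59.3
t: 10.72
eef_pos: [440.3, -355.7, 46.0]
tcp_rot: [-0.0, 1.0, -0.029, 0.0]
ft_force: [-0.8, -0.1, -6.4]
finger_gap: 59.1
```

```bash
python3 -m pendant '0 0 0.0015 0;0 0 0 0';  python3 -m pendant '0 0 0.0015 0;0 0 0 0'
```

```text
t: 10.98
eef_pos: [440.4, -355.8, 44.8]
tcp_rot: [0.0, 1.0, -0.029, 0.0]
ft_force: [-1.0, 0.5, -1.6]
finger_gap: 59.5
t: 11.22
eef_pos: [440.5, -355.9, 44.6]
tcp_rot: [0.0, 1.0, -0.029, 0.001]
ft_force: [-2.4, 3.4, 10.3]
finger_gap: 59.4
```

```bash
python3 -m pendant '0 0 -0.001 0;0 0 0 0' - 5; python3 -m pendant '0 0 0 0;0 0 0 0;0 0 0 0;0 0 0 0' -0.7; python3 -m pendant '0 0 -0.01 0;0 0 -0.02 0;0 0 -0.04 0;0 0 -0.04 0;0 0 -0.05 0'; python3 -m pendant '0 -0.02 -0.03 0;0 -0.04 0 0;0 -0.05 0 0;0 -0.05 0 0;0 -0.05 0 0'; python3 go.py 607.7 -18.5 100 57.7;python3 -c "
from h import *
c=cam('side');d=cam('top')
a=cv2.resize(c['color'][300:428,240:384,::-1],(400,356));b=cv2.resize(d['color'][215:325,410:534,::-1],(400,356))
cv2.imwrite('pics/s4.png',np.hstack([a,b]))"
```

```text
t: 11.48
eef_pos: [440.5, -356.0, 44.6]
tcp_rot: [0.0, 1.0, -0.029, 0.0]
ft_force: [-1.3, 1.3, 6.0]
finger_gap: 60.2
t: 11.98
eef_pos: [440.3, -355.7, 43.8]
tcp_rot: [0.0, 1.0, -0.029, -0.0]
ft_force: [0.6, 0.1, -0.1]
finger_gap: 80.1
t: 12.6
eef_pos: [439.8, -355.3, 205.5]
tcp_rot: [-0.0, 1.0, -0.029, -0.0]
ft_force: [0.0, 0.6, 0.1]
finger_gap: 79.7
t: 13.22
eef_pos: [452.3, -144.5, 234.7]
tcp_rot: [-0.0, 1.0, -0.029, 0.001]
ft_force: [0.6, 0.4, 0.5]
finger_gap: 79.8
t 13.225 psi -3.31 tcp [ 452.3 -144.5  234.7] gap 79.84937399581223 ft [0.6 0.4 0.5] tilt [ 0.001  0.    -1.   ]
shift mm (tool now) [ 147.7 -134.7  134.9] turn deg -61.01
```

View pics/s4.png

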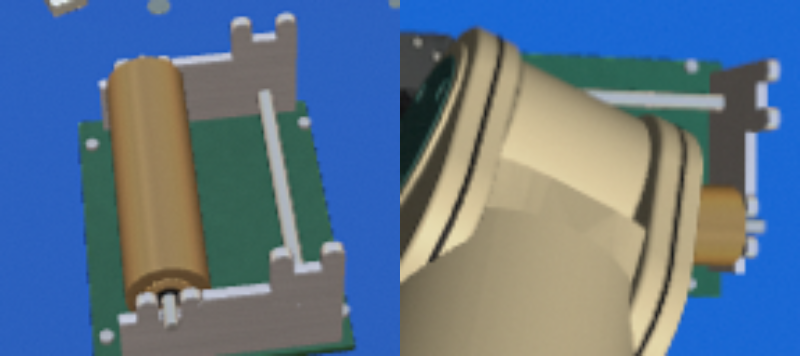

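```bash
python3 -m pendant '0.0295 -0.027 0 0;0.0295 -0.027 0 0;0.0295 -0.027 0 0;0.0295 -0.027 0 0;0.0295 -0.027 0 0'; python3 -m pendant '0 0 0.01 -10;0 0 0.02 -10;0 0 0.02 -10;0 0 0.02 -10;0 0 0.02 -10' 0.2 40; python3 -m pendant '0 0 0.02 -10;0 0 0.02 -1;0 0 0 0'; python3 go.py 607.7 -18.5 7 57.7;python3 -c "
from h import *
c=cam('side');d=cam('top')
a=cv2.resize(c['color'][190:318,290:434,::-1],(400,356));b=cv2.resize(d['color'][145:255,262:386,::-1],(400,356))
cv2.imwrite('pics/s5.png',np.hstack([a,b]))"
```

```text
t: 13.95
eef_pos: [608.4, -20.1, 234.6]
tcp_rot: [0.0, 1.0, -0.029, 0.0]
ft_force: [-0.3, -0.3, 0.7]
finger_gap: 79.8
t: 14.58
eef_pos: [607.6, -21.0, 143.9]
tcp_rot: [0.001, 0.917, 0.399, 0.0]
ft_force: [0.3, -0.1, 0.4]
finger_gap: 38.2
t: 14.95
eef_pos: [606.3, -21.0, 103.0]
tcp_rot: [-0.0, 0.876, 0.482, -0.001]
ft_force: [0.6, -0.1, 0.9]
finger_gap: 37.5
t 14.95 psi 57.63 tcp [606.3 -21.  103. ] gap 37.542929976559435 ft [ 0.6 -0.1  0.9] tilt [-0.003 -0.001 -1.   ]
shift mm (tool now) [ 3.   0.1 96. ] turn deg -0.07
```

View pics/s5.png

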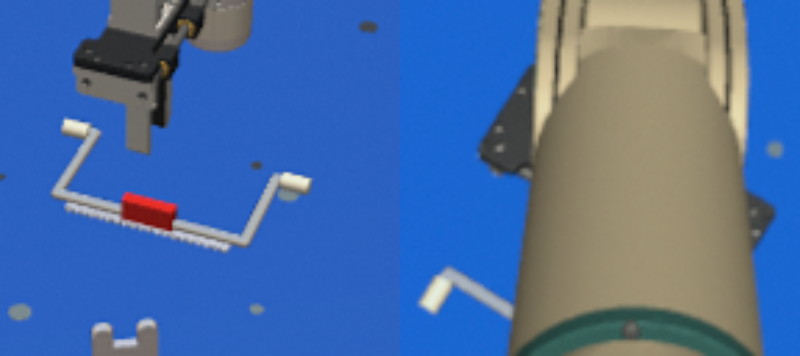

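```bash
python3 -m pendant '0.002 0 0.03 0;0 0 0.025 0;0 0 0.02 0;0 0 0.011 0;0 0 0.006 0'; python3 -m pendant '0 0 0.003 0;0 0 0 0';python3 go.py 607.7 -18.5 7 57.7;python3 -c "
from h import *
c=cam('side')
cv2.imwrite('pics/s6.png',cv2.resize(c['color'][190:318,290:434,::-1],(576,512)))"
```

```text
t: 15.68
eef_pos: [609.0, -18.2, 12.3]
tcp_rot: [0.0, 0.876, 0.483, 0.0]
ft_force: [-0.5, 0.6, 0.4]
finger_gap: 37.7
t: 15.92
eef_pos: [608.7, -18.1, 9.4]
tcp_rot: [0.0, 0.876, 0.483, 0.0]
ft_force: [-0.3, 0.3, 0.2]
finger_gap: 37.4
t 15.925 psi 57.71 tcp [608.7 -18.1   9.4] gap 37.4454727984146 ft [-0.3  0.3  0.2] tilt [ 0.001 -0.    -1.   ]
shift mm (tool now) [-0.9 -0.7  2.4] turn deg 0.01
```

View pics/s6.png

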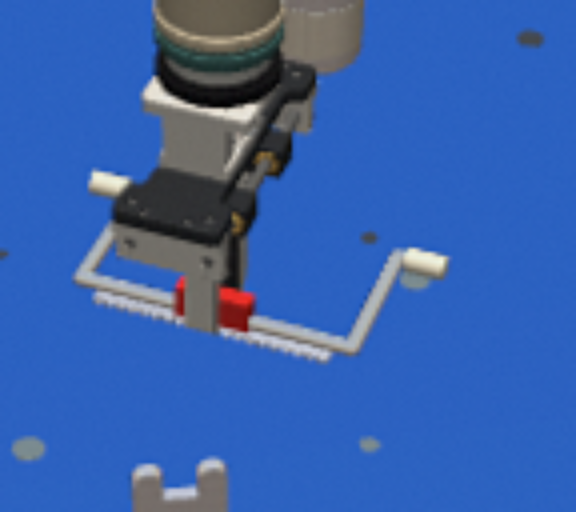

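```bash
python3 -m pendant '-0.0005 -0.0005 0.002 0;0 0 0 0;0 0 0 0;0 0 0 0;0 0 0 0' 0.9 15;python3 -m pendant '0 0 0 0;0 0 0 0' - 50;python3 -m pendant '0 0 -0.002 0;0 0 -0.01 0;0 0 -0.03 0;0 0 -0.04 0;0 0 -0.04 0';python3 -m pendant '0 0 -0.04 0;0 0 0 0'; python3 -c "
from h import *
c=cam('side')
cv2.imwrite('pics/s7.png',cv2.resize(c['color'][120:320,260:460,::-1],(560,560)))"
```

```text
t: 16.6
eef_pos: [607.7, -18.2, 7.0]
tcp_rot: [-0.0, 0.876, 0.483, -0.0]
ft_force: [0.4, 0.1, -0.2]
finger_gap: 11.9
t: 16.85
eef_pos: [607.7, -18.2, 7.0]
tcp_rot: [-0.0, 0.876, 0.483, 0.0]
ft_force: [-0.5, 0.6, 1.0]
finger_gap: 11.8
t: 17.48
eef_pos: [607.3, -18.2, 130.3]
tcp_rot: [-0.0, 0.876, 0.483, -0.0]
ft_force: [-0.0, 0.0, -3.7]
finger_gap: 11.5
t: 17.73
eef_pos: [610.1, -18.3, 172.6]
tcp_rot: [0.002, 0.876, 0.483, 0.003]
ft_force: [1.2, -0.3, -3.1]
finger_gap: 11.9
```

View pics/s7.png

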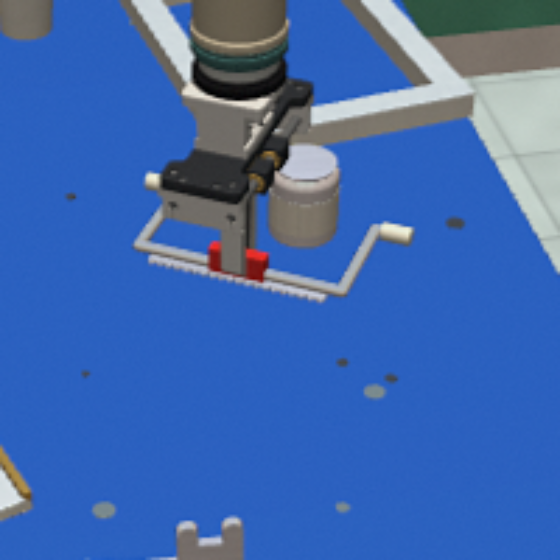

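```bash
python3 -m pendant '0 0 -0.02 10;0 0 -0.02 10;0 0 0 10;0 0 0 10;0 0 0 10'; python3 -m pendant '0 0 0 10.7;0 0 0 0';python3 go.py 440.5 -356 170 -3.2
```

```text
t: 18.4
eef_pos: [606.0, -18.0, 206.7]
tcp_rot: [-0.0, 0.998, 0.064, -0.002]
ft_force: [-0.4, 0.1, -3.2]
finger_gap: 11.5
t: 18.65
eef_pos: [606.3, -17.9, 206.9]
tcp_rot: [0.0, 1.0, -0.025, -0.002]
ft_force: [-0.5, 0.1, -3.3]
finger_gap: 11.7
t 18.65 psi -2.87 tcp [606.3 -17.9 206.9] gap 11.686001953991381 ft [-0.5  0.1 -3.3] tilt [-0.004 -0.001 -1.   ]
shift mm (tool now) [-148.5  345.9   37.8] turn deg 0.33
```

```bash
python3 -m pendant '-0.009 0.02 0 0;-0.017 0.04 0 0;-0.017 0.04 0 0;-0.017 0.04 0 0.3;-0.017 0.04 0 0'; python3 -m pendant '-0.017 0.04 0 0;-0.017 0.04 0 0;-0.017 0.04 0 0;-0.013 0.03 0.02 0;-0.0075 0.016 0.017 0'; python3 -m pendant '0 0 0 0;0 0 0 0;0 0 0 0';python3 go.py 440.5 -356 120 -3.2
```

```text
t: 19.27
eef_pos: [518.9, -196.6, 208.8]
tcp_rot: [0.0, 1.0, -0.028, -0.0]
ft_force: [0.7, -0.0, -2.8]
finger_gap: 11.7
t: 19.9
eef_pos: [436.8, -358.6, 171.5]
tcp_rot: [0.001, 1.0, -0.03, -0.001]
ft_force: [0.7, 0.1, -3.2]
finger_gap: 11.9
t: 20.27
eef_pos: [441.3, -354.7, 172.7]
tcp_rot: [0.0, 1.0, -0.028, 0.001]
ft_force: [-0.9, -0.2, -3.1]
finger_gap: 11.8
t 20.275 psi -3.16 tcp [ 441.3 -354.7  172.7] gap 11.761392527234289 ft [-0.9 -0.2 -3.1] tilt [ 0.001 -0.    -1.   ]
shift mm (tool now) [-0.7  1.3 52.7] turn deg 0.04
```

```bash
python3 -m pendant '-0.0005 0.001 0.01 0;0 0 0.015 0;0 0 0.012 0;0 0 0.007 0;0 0 0 0'; python3 -m pendant '0 0 0 0;0 0 0 0'; python3 go.py 440.5 -356 100 -3.2;python3 -c "
from fit import *
c=cam('side');d=cam('top')
a=cv2.resize(c['color'][290:434,230:392,::-1],(400,356));b=cv2.resize(d['color'][215:325,410:534,::-1],(400,356))
cv2.imwrite('pics/s8.png',np.hstack([a,b]))
o=get_obs()['eef_pos'];p=[o[0],o[1],-.0558]; q=[470.6,-358.6,-.055]
for z0,P,n in((o[2]+1,[[95,124,0],[95,-124,0]],p),(0,[[82.5,110,112],[47.5,110,112],[82.5,-110,112],[47.5,-110,112]],q)):
  print('side',((w2px(c,T(n,P,z0))-[230,290])*400/162).round().tolist(),'top',((w2px(d,T(n,P,z0))-[410,215])*400/124+[400,0]).round().tolist())
"
```

```text
t: 20.9
eef_pos: [439.4, -356.2, 127.1]
tcp_rot: [-0.0, 1.0, -0.029, -0.001]
ft_force: [-0.1, 0.7, -2.4]
finger_gap: 11.8
t: 21.15
eef_pos: [440.0, -356.7, 128.4]
tcp_rot: [0.0, 1.0, -0.029, 0.0]
ft_force: [0.0, -0.2, -3.6]
finger_gap: 11.7
t 21.15 psi -3.29 tcp [ 440.  -356.7  128.4] gap 11.674325354836176 ft [ 0.  -0.2 -3.6] tilt [ 0.001 -0.001 -1.   ]
shift mm (tool now) [ 0.4 -0.7 28.4] turn deg -0.09
side [[255.0, 16.0], [298.0, 247.0]] top [[457.0, 73.0], [801.0, 89.0]]
side [[278.0, 40.0], [238.0, 44.0], [319.0, 244.0], [273.0, 249.0]] top [[472.0, 51.0], [471.0, 101.0], [771.0, 65.0], [771.0, 113.0]]
```

View pics/s8.png

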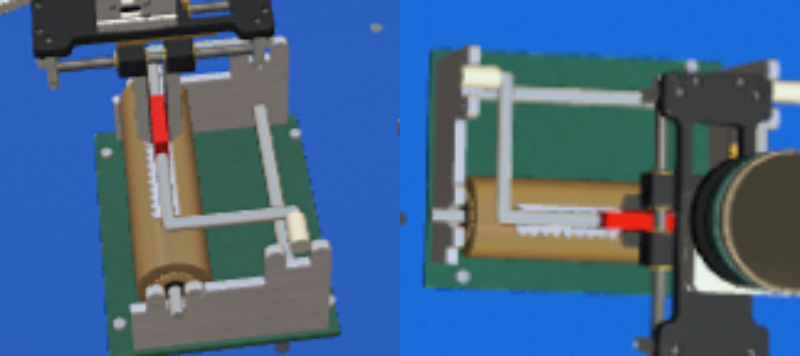

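```bash
python3 -m pendant '0.0004 -0.001 0.004 0;0 0 0.005 0;0 0 0.005 0;0 0 0.004 0;0 0 0.003 0'; python3 -m pendant '0 0 0.002 0;0 0 0.001 0;0 0 0 0'; python3 go.py 440.5 -356 99 -3.2
```

```text
t: 21.88
eef_pos: [440.1, -355.4, 106.5]
tcp_rot: [-0.0, 1.0, -0.029, -0.0]
ft_force: [0.0, 0.1, -2.3]
finger_gap: 11.6
t: 22.25
eef_pos: [440.3, -355.4, 104.0]
tcp_rot: [-0.0, 1.0, -0.029, 0.0]
ft_force: [0.1, -0.2, -2.2]
finger_gap: 11.9
t 22.25 psi -3.29 tcp [ 440.3 -355.4  104. ] gap 11.924024996679131 ft [ 0.1 -0.2 -2.2] tilt [ 0.  0. -1.]
shift mm (tool now) [0.3 0.5 5. ] turn deg -0.09
```

```bash
python3 -m pendant '0 0 0.002 0;0 0 0.001 0;0 0 0 0';  python3 -m pendant '0 0 0.001 0;0 0 0 0'; python3 -m pendant '0 0 0.001 0;0 0 0 0'
```

```text
t: 22.62
eef_pos: [440.2, -355.4, 100.9]
tcp_rot: [-0.0, 1.0, -0.029, -0.0]
ft_force: [-0.0, -0.6, -3.1]
finger_gap: 11.8
t: 22.88
eef_pos: [440.2, -355.4, 99.9]
tcp_rot: [-0.0, 1.0, -0.029, -0.0]
ft_force: [-0.1, 0.3, -4.0]
finger_gap: 11.7
t: 23.12
eef_pos: [440.3, -355.5, 99.0]
tcp_rot: [0.0, 1.0, -0.029, 0.0]
ft_force: [-0.8, 0.8, -2.7]
finger_gap: 11.5
```

```bash
python3 -m pendant '0 0 0.001 0;0 0 0 0'; python3 -m pendant '0 0 0.0005 0;0 0 0 0'; python3 -c "
from fit import *
c=cam('side');d=cam('top')
a=cv2.resize(c['color'][290:434,230:392,::-1],(400,356));b=cv2.resize(d['color'][215:325,410:534,::-1],(400,356))
cv2.imwrite('pics/s9.png',np.hstack([a,b]))"
```

```text
t: 23.38
eef_pos: [440.6, -355.6, 98.7]
tcp_rot: [0.0, 1.0, -0.029, 0.001]
ft_force: [-1.2, 0.6, 5.3]
finger_gap: 11.3
t: 23.62
eef_pos: [441.0, -355.6, 98.7]
tcp_rot: [0.0, 1.0, -0.029, 0.001]
ft_force: [-0.7, 3.1, 8.5]
finger_gap: 11.6
```

View pics/s9.png

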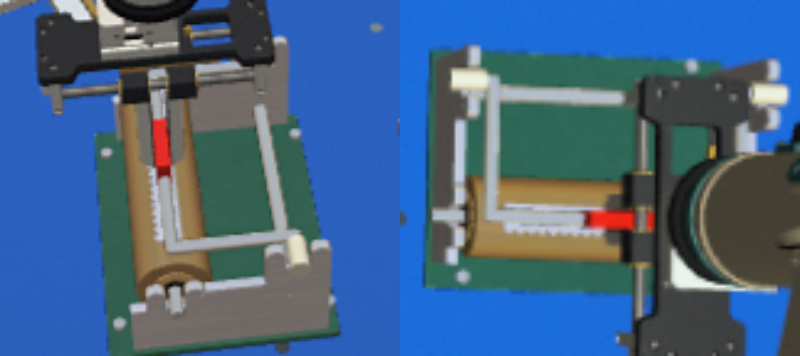

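```bash
python3 -m pendant '0 0 -0.001 0;0 0 0 0' - 5; python3 -m pendant '0 0 0 0;0 0 0 0;0 0 0 0;0 0 0 0' 0.2; python3 -m pendant '0 0 -0.005 0;0 0 -0.01 0;0 0 -0.03 0;0 0 -0.04 0;0 0 -0.05 0'; python3 -m pendant '0 -0.02 -0.03 0;0 -0.04 0 0;0 -0.05 0 0;0 -0.05 0 0;0 -0.05 0 0'; python3 -m pendant '0 -0.06 0 0;0 -0.06 0 0;0 -0.06 0 0;0 -0.06 0 0;0 -0.06 0 0';python3 -m pendant '0 0 0 0;0 0 0 0'; python3 -c "
from fit import *
c=cam('side');d=cam('top')
save(c,'s_end.png');save(d,'t_end.png')
a=cv2.resize(c['color'][290:434,230:392,::-1],(400,356));b=cv2.resize(d['color'][215:325,410:534,::-1],(400,356))
cv2.imwrite('pics/s10.png',np.hstack([a,b]))
for n,x in(('side',c),('top',d)):
  for k,z in (('paint_tin',85),('brush',5),('corner_sample',11)): print(n,k,[(round(e['p'],2),np.round(e['point'])) for e in boxes_of(k,n)[:1]])
"
```

```text
t: 23.98
eef_pos: [440.7, -355.6, 98.7]
tcp_rot: [0.0, 1.0, -0.029, 0.0]
ft_force: [0.6, 1.0, 2.9]
finger_gap: 12.0
t: 24.48
eef_pos: [440.1, -355.4, 98.4]
tcp_rot: [-0.0, 1.0, -0.029, -0.0]
ft_force: [-0.3, 0.8, -0.1]
finger_gap: 37.7
t: 25.1
eef_pos: [439.8, -355.1, 234.9]
tcp_rot: [-0.0, 1.0, -0.029, -0.0]
ft_force: [0.3, -0.2, -0.1]
finger_gap: 37.4
t: 25.72
eef_pos: [452.3, -144.3, 264.3]
tcp_rot: [-0.0, 1.0, -0.029, 0.001]
ft_force: [0.9, 0.4, -0.9]
finger_gap: 37.7
t: 26.35
eef_pos: [469.6, 155.5, 264.5]
tcp_rot: [-0.0, 1.0, -0.029, 0.001]
ft_force: [1.6, -1.2, 0.2]
finger_gap: 37.6
t: 26.6
eef_pos: [469.4, 152.8, 263.9]
tcp_rot: [0.0, 1.0, -0.029, 0.0]
ft_force: [0.3, -0.0, 0.6]
finger_gap: 37.6
side paint_tin [(0.6, array([368., 188.]))]
side brush [(0.96, array([434., 340.]))]
side corner_sample [(0.64, array([246., 286.]))]
top paint_tin [(0.68, array([466., 257.]))]
top brush [(0.6, array([433., 156.]))]
top corner_sample [(0.88, array([338., 312.]))]
```

```bash
python3 -c "
from fit import *
q=[470.6,-358.6,-.055]; t=T(q,[[-30,0,100]])[0]; p=[t[0],t[1],-.055]
S=[box(-6,6,-25,25,4,18),cyl(8,98,124,95),cyl(8,-124,-98,95)]
for n in('top','side'):
  c=cam(n);h=hsv(c); red=((h[...,0]<8)|(h[...,0]>172))&(h[...,1]>150); wh=(h[...,2]>170)&(h[...,1]<110)&(h[...,0]>15)&(h[...,0]<45)
  for i in range(3):
    e=hullm(w2px(c,T(p,S[i],100)))[:2]; b=near(blobs(red if i==0 else wh,6),e,12); print(n,i,'expected',e.round(1),'seen',b and (b[0],b[1].round(1)))
  e=w2px(c,T(p,[[0,0,0]],62))[0]; m=(h[...,0]>8)&(h[...,0]<25)&(h[...,1]>90); print('roll',e.round(1),[(b[0],b[1].round(1)) for b in blobs(m,60) if np.hypot(*(b[1]-e))<40])
"
```

```text
top 0 expected [478.7 282.2] seen (np.int32(99), array([478.8, 282.6]))
top 1 expected [430.4 239.1] seen (np.int32(30), array([431.1, 241. ]))
top 2 expected [523.2 243.1] seen (np.int32(58), array([524.1, 243.7]))
roll [471.3 282.2] [(np.int32(738), array([467.2, 289.7])), (np.int32(560), array([476.3, 274.6]))]
side 0 expected [294.4 350.8] seen (np.int32(124), array([294.9, 349.2]))
side 1 expected [334.3 310.6] seen (np.int32(51), array([334.6, 307.2]))
side 2 expected [350.  394.3] seen (np.int32(81), array([349.9, 390.6]))
roll [295.4 366.7] [(np.int32(1005), array([290.3, 374.4])), (np.int32(531), array([304.5, 354.9]))]
```

```bash
python3 -c "
from fit import *
q=[470.6,-358.6,-.055]; t=T(q,[[-30,0,100]])[0]; p=[t[0],t[1],-.055]
c=cam('side');h=hsv(c);wh=((h[...,2]>110)&(h[...,1]<130)&(h[...,0]>15)&(h[...,0]<45)).astype(np.uint8)
for s in(1,-1):
  for z in(100,107):
    e=w2px(c,T(p,cyl(8,98*s,124*s,95),z)); print(s,z,'hull',e.min(0).round(1),e.max(0).round(1))
  k=e.mean(0).astype(int); l=cv2.connectedComponents(wh)[1]; i=l[k[1]-1,k[0]]; ys,xs=np.nonzero(l==i); print(i,'seen',xs.min(),ys.min(),xs.max(),ys.max())
# horn tops (residual of side view vertical bias)
k=w2px(c,T(q,[[82.5,-110,112],[47.5,-110,112],[65,-114,92]]));print(k.round(1))
for a in k: u=int(round(a[0]));v=int(a[1]);print(u,v-8,[tuple(int(q) for q in x) for x in c['color'][v-8:v+14,u]])
u,v=w2px(c,T(q,[[65,-124,100]]))[0].astype(int);print(u,v-16,[tuple(int(q) for q in x) for x in c['color'][v-16:v+14,u]])
"
```

```text
1 100 hull [329.8 303.6] [338.8 317.5]
1 107 hull [329.8 301.3] [338.8 315.2]
378 seen 331 303 339 315
-1 100 hull [344.8 385.9] [355.3 402.6]
-1 107 hull [344.8 383.6] [355.4 400.2]
441 seen 342 385 355 401
[[359.3 388.8]
 [340.7 390.8]
 [350.2 398.2]]
359 380 [(47, 98, 178), (46, 96, 179), (37, 79, 142), (42, 79, 110), (44, 87, 112), (56, 102, 81), (77, 114, 96), (177, 180, 193), (187, 192, 206), (187, 192, 208), (146, 144, 150), (114, 107, 104), (112, 104, 101), (115, 108, 104), (114, 107, 102), (114, 105, 101), (113, 106, 101), (114, 106, 101), (113, 106, 102), (112, 104, 101), (111, 103, 100), (114, 106, 103)]
341 382 [(140, 134, 125), (155, 157, 146), (167, 173, 186), (168, 175, 191), (173, 178, 177), (150, 143, 136), (128, 125, 127), (178, 182, 195), (185, 191, 207), (187, 193, 209), (135, 133, 137), (113, 106, 101), (112, 103, 100), (116, 108, 103), (114, 106, 103), (111, 104, 100), (112, 105, 102), (116, 109, 105), (113, 106, 102), (114, 108, 104), (115, 107, 104), (115, 108, 103)]
350 390 [(228, 227, 205), (228, 227, 205), (228, 227, 204), (228, 227, 204), (229, 227, 205), (232, 229, 206), (192, 187, 165), (129, 124, 110), (117, 112, 99), (118, 114, 100), (118, 115, 100), (116, 110, 101), (115, 107, 103), (113, 106, 103), (113, 105, 102), (112, 105, 101), (113, 105, 101), (112, 104, 100), (116, 107, 104), (113, 106, 102), (112, 104, 100), (114, 107, 103)]
351 383 [(97, 116, 103), (103, 116, 106), (216, 206, 182), (229, 221, 195), (227, 222, 196), (228, 222, 197), (228, 223, 198), (229, 225, 202), (229, 225, 202), (229, 226, 203), (230, 227, 205), (230, 228, 206), (233, 232, 209), (176, 172, 152), (122, 118, 105), (116, 111, 99), (118, 114, 101), (118, 114, 100), (117, 111, 101), (116, 109, 105), (113, 106, 102), (114, 105, 103), (114, 105, 102), (111, 104, 101), (113, 106, 102), (115, 109, 104), (115, 106, 104), (113, 105, 102), (112, 105, 101), (114, 106, 102)]
```

```bash
python3 -c "
from workcell import *
print(close_job())"
```

```text
the job is handed in; nothing more can be done
None
```

The roll and the tear bar are both in the dispenser, and the job was handed in at about 27 s of the 67 s allowed. I lowered the roll until its axle rested in the front notches. Then I gripped the bar by its red tab, turned it about 61° and lowered it until it rested on the paper and in the rear notches. I let go of both and moved the arm clear before handing in.

**What the checks showed:**
- **Contact:** the roll touched down with the tool at 44.7 mm and the bar at 98.7 mm, both within a millimetre of the seated heights. The highest wrist force printed at the end of any move was about 11 N.
- **Bushes and tab:** after release, the side-view outlines of both bushes match the seated positions to 1–3 pixels. The tab is within 2 pixels in both views. The bush colour centroids sat 3–4 pixels high in the side view. I put this down to about 1–2 pixels of camera bias plus shading and occlusion.
- **Other objects:** the brush and corner sample were detected within 3 pixels of their starting points in both views. The tin was too in the side view, but in the top view its detection landed on the dispenser, which I took as a false report.
- **Not checked:** I had used all 12 picture views by then, so the final state was checked only by numbers. My last viewed picture was just before I released the bar, and it showed both bushes in the notches.

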